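# Book in a tin of bearings and unveil its clear lid

### The job

Book in the open tin of bearings: take the yellow scanner wand out of its cup, hold it steady for a second with its nose pointing down at the barcode on the stock card from about 5 cm above, and stand it back in its cup. Then pick up the nested double lid by the orange stem, lower it onto the tin so that it sits fully home and let go, and take the blue outer cover alone by its collar and lift it straight up off the stem, leaving the clear inner lid seated on the tin undisturbed so that the bearings can be counted through it. Finish while still holding the blue cover level in the air, with its skirt well above the top of the stem, touching nothing but the gripper, and do not disturb the tin or the other stock.

Things in the scene. Friction and masses are not known exactly. Their poses are not given: they have to be found in the camera images.
- scanner_grip (a point): point on the axis of the yellow wand scanner at which to grip it: an upright round rod 28 mm across and 120 mm long, 0.12 kg, standing nose down and loose in its cup; this point is 88 mm above the nose and 32 mm below the wand's top end; z runs from the nose up along the wand
- scanner_nose (a point): centre of the wand's flat lower end, the reading window; it reads along -z (straight down as it stands); z points up along the wand. To read, the barcode's centre must lie on the wand's axis (within 12 mm) and 15 to 100 mm in front of the nose
- cup_floor (a point): centre of the inner floor of the fixed black scanner cup, 6 mm above the bench; the cup is open at the top, its rim 45 mm above the bench, 46 mm wide inside at the mouth and 56 mm outside
- barcode (a point): centre of the barcode, face up on a fixed flat stock card (52 x 76 mm), 5 mm above the bench
- tin_rim (a point): centre of the mouth of the open round steel tin, level with its rim: 70 mm high, 100 mm outside, 92 mm inside diameter, 2.2 kg, standing loose on the bench, bearings inside up to 54 mm above the bench; z up
- inner_seat (a point): on the axis of the clear inner lid, level with the underside of its disc (106 mm across, 8 mm thick) that comes to lie on the tin's rim; below it a tapered plug 8 mm deep, 84 mm across, narrowing to 72 mm, enters the tin. The lid begins standing on its plug on the bench (this point 8 mm up) with the blue cover nested on it. z up
- stem_grip (a point): point at which to grip the round orange stem of the inner lid, on its axis: the stem is 14 mm across, fixed to the middle of the inner lid, and ends 10 mm above this point, 76 mm above inner_seat; this point is 66 mm above inner_seat. The stem passes loosely through the blue cover's collar and stands 34 mm out of it while nested, so lifting by the stem carries both lids; each weighs about 0.2 kg
- collar (a point): point on the axis of the blue outer cover, in its collar: the collar is an upright tube 36 mm across outside, 22 mm inside, 30 mm tall, and ends 10 mm above this point; the cover's round plate (118 mm across, 4 mm thick) has its top 20 mm and its underside 24 mm below this point, with a 7 mm skirt hanging from its edge around the inner disc. Nested, this point is 32 mm above inner_seat. The cover lifts off freely upward: to clear the stem it must rise by 75 mm. z up
- bearing_small: small steel ball bearing lying flat, 42 mm across, 12 mm high; a loose bystander to leave alone; origin at the centre of its underside
- bearing_big: large steel ball bearing lying flat, 72 mm across, 20 mm high; a loose bystander to leave alone; origin at the centre of its underside
- red_carton: red carton, 90 x 70 x 45 mm high; a loose bystander to leave alone; origin at the centre of its underside
- blue_carton: blue carton, 60 x 60 x 50 mm high; a loose bystander to leave alone; origin at the centre of its underside
- white_carton: white carton with a green band, 70 x 50 x 40 mm high; a loose bystander to leave alone; origin at the centre of its underside
- seal_ring: black rubber seal ring lying flat, 64 mm across, 9 mm high; a loose bystander to leave alone; origin at the centre of its underside

How it is judged:
By the outcome, as a careful person would: the job done as asked, in the order asked, and still so for the second after the job is handed in, while the arm keeps its last pose, push and grip.
It also fails if it takes over 58 s, if anything falls off the work surface, if the arm or the gripper's body presses on something with over 40 N, if the wrist force passes 120 N, or if a joint passes its speed limit or range.

### The arm

A 6-joint arm with a two-finger parallel gripper is mounted at the origin on the work surface. World frame = base frame: x ahead of the robot, y to its left, z up, the work surface at z = 0. Lengths are in mm, angles in rad, forces in N, time in s.
With the tool pointing down it reaches from about 400 to 925 mm from the base axis. Payload 12.5 kg.
Tool frame: the origin (TCP) lies midway between the tips of the shut fingers; the grasp point (between the pads) lies 19 mm behind it; z points along the fingers, y is the direction in which the jaws open and shut (so a half turn about z gives the same grasp; the last joint's range is limited). The gripper opens to 95 mm and grips with 3 to 60 N. Pads are 20 mm wide; open, the fingers measure 119 mm over their backs; the gripper's body (75 mm by 180 mm) begins 59 mm behind the grasp point.
Start: joints at [1.226, 0.491, 1.559, -0, 1.092, -0.106], TCP at [147.817, 607.286, 214.661] pointing down, gripper open.
Joint ranges: [-3.1, 3.1], [-0.84, 2.19], [0.05, 2.79], [-1.13, 4.28], [0.06, 2.93], [-2.69, 2.69]. Speed limits (rad/s): [2.22, 2.22, 2.79, 3.14, 3.14, 3.14].

### API

Orientations are given as [roll, pitch, yaw] about the fixed x, y, z axes, in that order (R = Rz(yaw) Ry(pitch) Rx(roll)).
In Python, from cell import env gives the robot as it stands.
- The arm moves only by the tool arm_command, never from a script. Its argument "steps" is a list of rows, each an object of numbers: "dx", "dy", "dz": the shift along the tool's x, y, z as a fraction of full scale; "rx", "ry", "rz": the turn, a rotation vector about the tool's x, y, z as a fraction of full scale; "claw": the gripper command: -1 is fully open, 1 is shut, values between are in proportion. In form: [{"dx": .., "dy": .., "dz": .., "rx": .., "ry": .., "rz": .., "claw": ..}, ...]. A call has 1 to 10 rows; each row shifts and turns the pose as measured when the row begins, along the tool's axes as they then stand; what a row does not reach is not made up. Full scale, the value 1, is 0.8 m for a shift and 90 degrees for a turn. A row lasts 1/8 s, in which the tool goes at most 62.5 mm and 10.7 degrees, less where a joint would pass 70% of its speed; a pose out of reach is approached as far as the arm can. A call with a number of a shift or a turn outside -1 to 1 is refused whole. A call with a gripper value outside its range is refused whole. The fingers move at their own pace and stop on an object; the grip force is fixed at half the most. Time passes only in rows, so rows that do not move let the fingers close. It gives the time, the measured TCP pose, the force and the opening at its end, in the units of the state.
- env.state(): the state, without advancing time (a new reading comes with each control period).
- env.read_camera(name): name is "scene" or "top" or "wrist"; returns (picture, depth): 480x640x3 uint8, red, green, blue; 480x640 float32, mm along the optical axis (not along the pixel's ray), 0 where there is no reading.
- env.get_calibration(name): a dict with "vfov" (degrees; the focal length in pixels is half the picture's height over the tangent of half this angle, whatever the lens; pixels are square), "cx", "cy" (the principal point, pixels), "k1" (the pictures are not rectified: a ray, as slopes to the right and down, at radius r is drawn at 1 + k1 r^2 times it, then the intrinsics apply), "xyz" and "attitude" of the camera in the world. Camera axes: x right, y up, looking along -z (the intrinsics and any distortion apply to the point x, -y, -z); pixel columns grow to the right and rows downward; lengths in mm; the calibration is good to about 2 mm. A picture is of the moment at which its call begins: read the wrist's pose just before it. get_calibration takes no time and is no camera call; for the wrist camera it gives the pose at the moment of the call.
- env.job_done(): hands the job in, once; it reports no verdict.
The state is a dict: "t": time; "joints": joint angles; "qvel": joint speeds; "tau": joint torques, N m; "eef_pos": TCP position; "tcp_rot": TCP orientation; "ft_force": force on the tool from outside, world axes, zero at the start; "moment": the same for the moment, N m; "opening": opening from 0.0 (shut) to 1.0 (fully open).
Only numpy, scipy, OpenCV 4.12 (cv2) and the standard library are available. Lean on these libraries where they do the work, as an engineer would, in place of code of your own. Each camera call takes 0.05 s, during which the arm holds its last target.

## Working session

There is one attempt and no reset: what is moved stays moved. The work goes in short steps, Python scripts to look and compute and a tool call to move; the robot and the scene stay as the last step left them, time stands still between calls to the robot, and variables do not carry over. Pictures are saved under pics/ and viewed, and the job is handed in when it is done.

Besides the shell and the picture viewer there is one more tool, called after "Request:" as name(argument=value, ...) on one line, values as JSON. arm_command: Moves the arm, as the interface text tells. Its arguments: {"type":"object","properties":{"steps":{"type":"array","items":{"type":"object","properties":{"dx":{"type":"number"},"dy":{"type":"number"},"dz":{"type":"number"},"rx":{"type":"number"},"ry":{"type":"number"},"rz":{"type":"number"},"claw":{"type":"number"}}}}},"required":["steps"]}

```bash
mkdir -p pics; ls
python3 - <<'E'
from cell import env
import cv2,numpy as np
s=env.state();print(s)
for n in ["scene","top"]:
    p,d=env.read_camera(n);cv2.imwrite(f"pics/{n}0.png",p[:,:,::-1]);np.savez(f"{n}0.npz",p=p,d=d);print(n,env.get_calibration(n))
print(env.get_calibration("wrist"))
E
```

```text
pics
{'t': 0.0, 'joints': array([ 1.22640306e+00,  4.91574761e-01,  1.55948456e+00,  2.75519754e-06,
        1.09170507e+00, -1.05560526e-01]), 'qvel': array([-4.00412521e-05, -2.68540354e-05, -1.84782426e-03,  2.50799967e-04,
       -1.74351987e-04, -1.01417176e-03]), 'tau': array([ 1.23300939e-03, -6.12646580e+01, -2.58198649e+01,  6.93243043e-02,
        4.80304565e-02, -1.07250135e-04]), 'eef_pos': array([147.71957768, 607.02209598, 214.04022062]), 'tcp_rot': array([-3.14042770e+00, -1.25889138e-04,  2.90275857e+00]), 'ft_force': array([ 0.76882391, -0.55849022, -0.85376128]), 'moment': array([ 0.03633218, -0.05693147, -0.03454503]), 'opening': 0.998398438122926}
scene {'vfov': 55.39406384272368, 'cx': 317.6622644378656, 'cy': 237.19029565716932, 'k1': 0.032725265190570424, 'xyz': array([ 885.72637428, -516.07363433, 1084.75788117]), 'attitude': array([0.51458636, 0.00602004, 0.51741137])}
top {'vfov': 49.588831998305636, 'cx': 311.07735593816756, 'cy': 240.5531312162964, 'k1': 0.037571745463811736, 'xyz': array([ 525.81007455,   -1.98486565, 1052.52273912]), 'attitude': array([ 0.07638   , -0.02171548, -1.58403153])}
{'vfov': 59.69552983184912, 'cx': 320.3114135776188, 'cy': 240.9302178620307, 'k1': -0.023601561151829528, 'xyz': array([ 78.57361876, 623.52438552, 384.58779302]), 'attitude': array([-0.25909077,  0.00161687,  1.33366142])}
```

View pics/scene0.png

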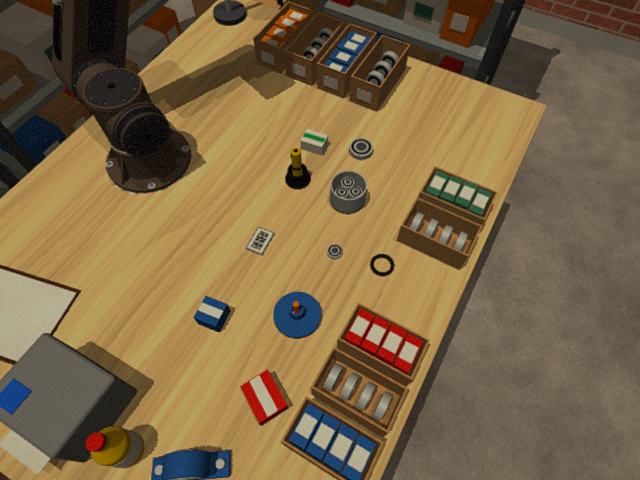

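View pics/top0.png

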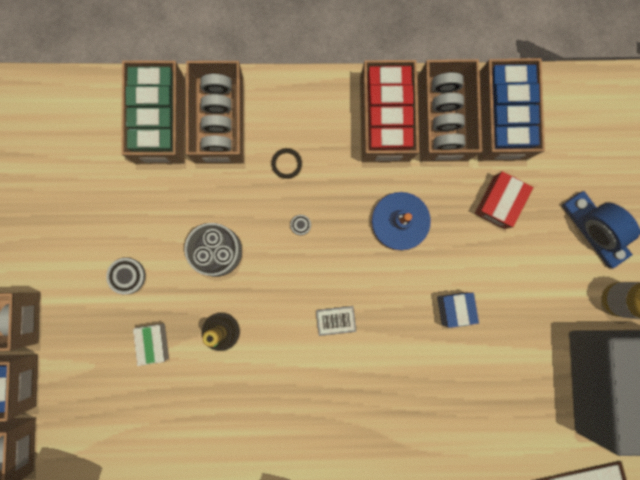

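Top view: wand/cup at about (215,333), tin (212,249), barcode (336,320), blue lid (401,220). The rest are the bystanders. Next I'll build ray helpers and measure.

```bash
cat > h.py <<'E'
import numpy as np,cv2
from scipy.spatial.transform import Rotation as R
def K(c):
    f=240/np.tan(np.radians(c['vfov']/2)); return f
def rays(c,uv):
    uv=np.atleast_2d(np.array(uv,float)); f=K(c)
    d=(uv-[c['cx'],c['cy']])/f
    s=d.copy()
    for _ in range(20): s=d/(1+c['k1']*(s**2).sum(1,keepdims=True))
    v=np.c_[s[:,0],-s[:,1],-np.ones(len(s))]
    return v@R.from_euler('xyz',c['attitude']).as_matrix().T
def onplane(c,uv,z):
    v=rays(c,uv); return c['xyz']+v*((z-c['xyz'][2])/v[:,2])[:,None]
def atdepth(c,uv,d): return c['xyz']+rays(c,uv)*np.atleast_1d(d)[:,None]
def proj(c,P):
    p=(np.atleast_2d(P)-c['xyz'])@R.from_euler('xyz',c['attitude']).as_matrix()
    s=np.c_[p[:,0],-p[:,1]]/-p[:,2:3]
    return s*(1+c['k1']*(s**2).sum(1,keepdims=True))*K(c)+[c['cx'],c['cy']]
def comp(mask,near,minarea=5):
    n,l,st,ce=cv2.connectedComponentsWithStats(mask.astype(np.uint8))
    b=[(np.hypot(*(ce[i]-near)),i) for i in range(1,n) if st[i,4]>=minarea]
    i=min(b)[1]; return ce[i],st[i],l==i
def circ(P):
    A=np.c_[2*P[:,:2],np.ones(len(P))];x=np.linalg.lstsq(A,(P[:,:2]**2).sum(1),rcond=None)[0]
    return x[:2],np.sqrt(x[2]+x[:2]@x[:2])
E
python3 - <<'E'
from cell import env
from h import *
ct=env.get_calibration("top");cs=env.get_calibration("scene")
D=np.load("top0.npz");p=D['p'];d=D['d'];S=np.load("scene0.npz")
def crop(p,x,y,w,h,k,n): cv2.imwrite(n,cv2.resize(p[y:y+h,x:x+w,::-1],None,fx=k,fy=k,interpolation=cv2.INTER_CUBIC))
crop(p,90,190,200,150*1,4,"pics/t1.png"); crop(p,90,270,200,110,4,"pics/t1b.png")
crop(S['p'],230,120,200,150,4,"pics/s1.png"); crop(p,300,180,160,120,5,"pics/t2.png")
# blobs w/ depth
hsv=cv2.cvtColor(p,cv2.COLOR_RGB2HSV)
for nm,(u,v) in dict(bench=(270,290),tin=(212,249),tinrim=(188,249),bar=(336,320),plate=(380,230),wand=(213,336),small=(300,225),red=(505,200),blue=(458,310),white=(150,345),big=(126,275)).items():
    print(nm,p[v,u],atdepth(ct,(u,v),d[v,u]).round(0))
for nm,(u,v) in dict(bench=(300,210),bar=(261,240),wandtop=(296,152),plate=(285,315)).items():
    print('S',nm,S['p'][v,u],atdepth(cs,(u,v),S['d'][v,u]).round(0))
E
```

```text
bench [185 154 109] [[507.  58.   2.]]
tin [84 83 73] [[591. 173.   7.]]
tinrim [90 85 77] [[588. 211.  54.]]
bar [110 105  90] [[446. -73.   8.]]
plate [ 70  94 136] [[ 624. -163.   22.]]
wand [173 151  72] [[431. 151. 129.]]
small [89 85 78] [[637.  -4.  13.]]
red [206 202 180] [[ 678. -406.   46.]]
blue [201 201 177] [[ 465. -305.   51.]]
white [ 80 142  82] [[408. 283.  45.]]
big [80 75 71] [[541. 337.  23.]]
S bench [179 140  80] [[490.  65.   1.]]
S bar [56 53 43] [[449. -72.   5.]]
S wandtop [130 100   0] [[431. 154. 124.]]
S plate [ 34  71 110] [[ 620. -224.   17.]]
```

View pics/t1b.png

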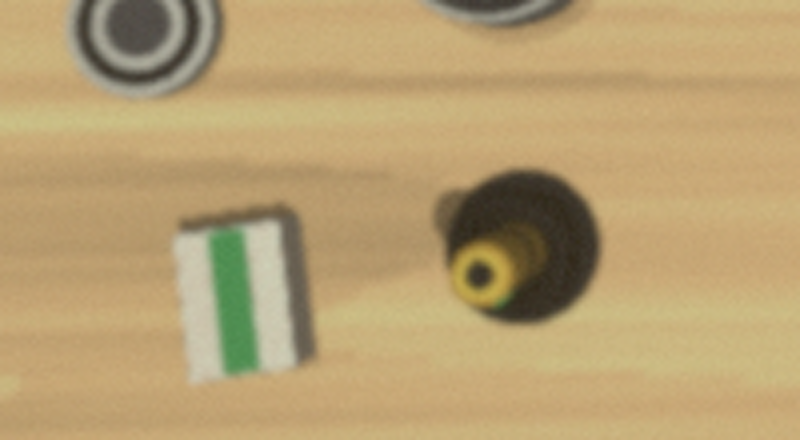

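View pics/s1.png

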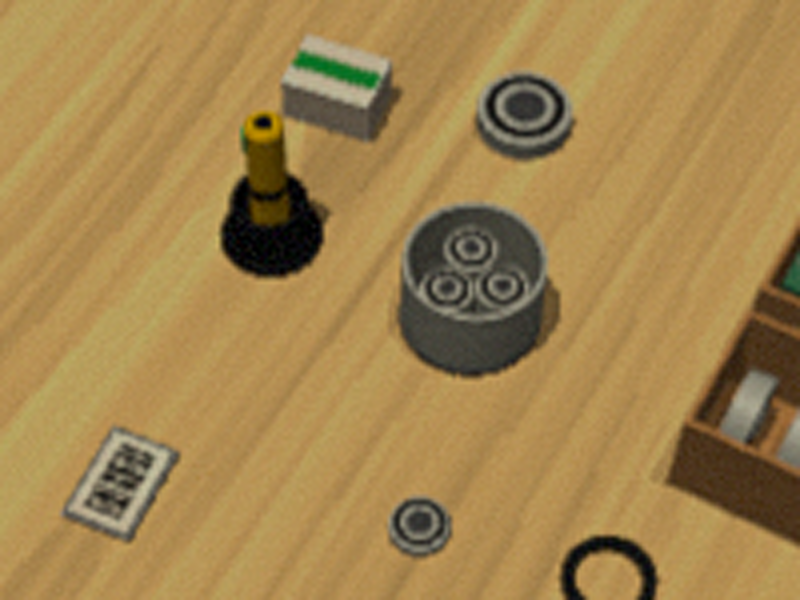

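View pics/t2.png

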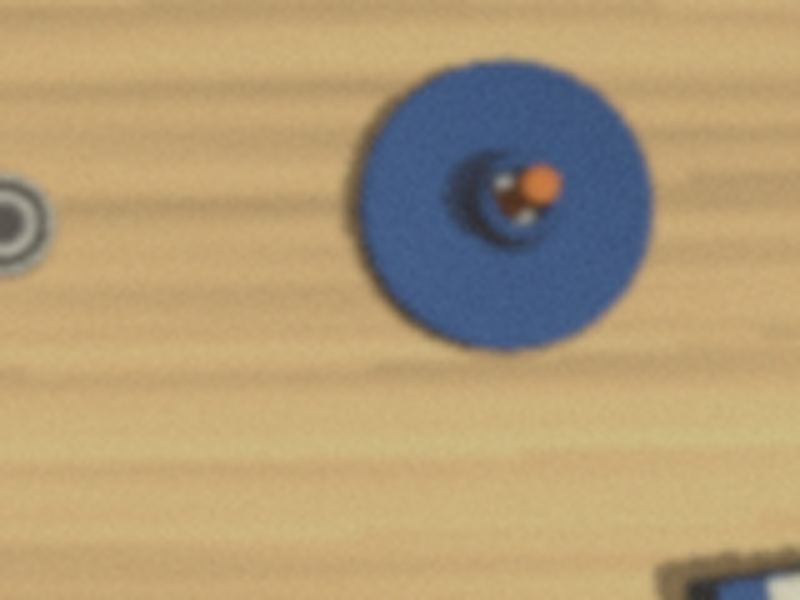

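```bash
cat > m1.py <<'E'
from cell import env
from h import *
ct=env.get_calibration("top");cs=env.get_calibration("scene")
D=np.load("top0.npz");p=D['p'];d=D['d'];S=np.load("scene0.npz")
def H(p): return cv2.cvtColor(cv2.GaussianBlur(p,(3,3),0),cv2.COLOR_RGB2HSV).astype(int)
ht=H(p);hs=H(S['p'])
def edge(m):
    c=max(cv2.findContours(m.astype(np.uint8),0,1)[0],key=cv2.contourArea)[:,0]; return c
for nm,c,h,near,ns in (('T',ct,ht,(401,220),0),('S',cs,hs,(297,314),1)):
    m=(h[...,0]>95)&(h[...,0]<130)&(h[...,1]>90)
    ce,st,mm=comp(m,near,300); e=edge(cv2.morphologyEx(mm.astype(np.uint8),3,np.ones((9,9))))
    print(nm,'plate fit z20',circ(onplane(c,e,19.)),st)
    m=(h[...,0]<14)&(h[...,1]>140)&(h[...,2]>80)
    ce,st,mm=comp(m,near,5);ys,xs=np.nonzero(mm)
    print(nm,'orange',ce,st,onplane(c,ce,84.))
    # black cup
    m=(h[...,2]<75); ce,st,mm=comp(m,(220,331) if nm=='T' else (297,178),100)
    e=edge(cv2.morphologyEx(mm.astype(np.uint8),3,np.ones((15,15))))
    print(nm,'cup base',circ(onplane(c,e,3.)),st)
    m=(h[...,0]>18)&(h[...,0]<35)&(h[...,1]>150 if nm=='S' else h[...,1]>130)
    ce,st,mm=comp(m,(213,336) if nm=='T' else (296,158),20);print(nm,'wand',ce,st)
T=onplane(ct,(90+481/4-.5+.125,270+275/4-.375),126);print('wandtop T',T)
print('wandtop S',onplane(cs,(230+264/4-.4,120+122/4-.4),126))
# barcode card: white
m=(ht[...,1]<70)&(ht[...,2]>120);ce,st,mm=comp(m,(336,320),100);e=edge(mm)
r=cv2.minAreaRect(onplane(ct,e,5.)[:,:2].astype(np.float32));print('card',r,st)
m=(hs[...,1]<70)&(hs[...,2]>120);ce,st,mm=comp(m,(260,240),50);e=edge(mm)
print('cardS',cv2.minAreaRect(onplane(cs,e,5.)[:,:2].astype(np.float32)),st)
# tin
for nm,c,h,near in (('T',ct,ht,(212,249)),('S',cs,hs,(348,190))):
    m=(h[...,1]<70);ce,st,mm=comp(m,near,300);mm=cv2.morphologyEx(mm.astype(np.uint8),3,np.ones((9,9)))
    e=edge(mm);print(nm,'tin',circ(onplane(c,e,70.)),st)
# generic non-bench blobs by depth >5mm
vv,uu=np.mgrid[0:480,0:640];P=atdepth(ct,np.c_[uu.ravel(),vv.ravel()],d.ravel())
Z=P[:,2].reshape(480,640);np.save('P0.npy',P.reshape(480,640,3))
n,l,st,ce=cv2.connectedComponentsWithStats((Z>7).astype(np.uint8))
for i in range(1,n):
    if st[i,4]>60:
        q=P[(l==i).ravel()];print(st[i],np.median(q,0).round(),np.percentile(q,2,0).round(),np.percentile(q,98,0).round())
E
python3 m1.py
```

```text
T plate fit z20 (array([ 642.76511297, -205.57311628]), np.float64(55.29071879295275)) [ 373  193   56   56 2196]
T orange [406.14634146 217.3902439 ] [402 214   9   7  41] [[ 641.29659571 -203.48075286   84.        ]]
T cup base (array([429.20018941, 154.99260874]), np.float64(31.2488637415174)) [203 314  35  36 665]
T wand [213.9022082  335.42902208] [203 326  24  21 317]
S plate fit z20 (array([ 644.51675235, -207.43735296]), np.float64(56.708371610388205)) [ 274  292   47   46 1585]
S orange [295.44117647 306.73529412] [293 302   6  11  34] [[ 647.28452167 -213.27111225   84.        ]]
S cup base (array([420.79872273, 169.73092709]), np.float64(43.50972332166944)) [286 156  25  33 471]
S wand [296.13268608 161.74757282] [290 147  13  30 309]
wandtop T [[426.68968046 156.51687908 126.        ]]
wandtop S [[427.29250812 157.45662744 126.        ]]
card ((445.0072021484375, -72.64007568359375), (50.92164611816406, 75.87305450439453), 5.483273506164551) [316 306  40  30 880]
cardS ((445.50128173828125, -73.1875), (46.11217498779297, 70.45816040039062), 5.323119163513184) [246 227  27
[... 978 characters left out ...]
] [ 484. -609.   65.] [ 450. -631.   10.] [ 515. -604.  113.]
[   0  292   40   59 2022] [461. 510.  66.] [413. 507.   8.] [510. 572. 104.]
[ 437  292   42   36 1202] [ 467. -304.   52.] [ 437. -338.   12.] [ 498. -277.   56.]
[317 306  40  29 580] [446. -73.   8.] [ 421. -109.    7.] [471. -37.  12.]
[201 313  39  38 930] [433. 149.  46.] [397. 125.   7.] [459. 184. 131.]
[ 133  323   36   43 1204] [409. 282.  42.] [374. 258.  11.] [445. 311.  47.]
[ 569  329   71  128 8000] [ 330. -537.  124.] [ 229. -590.   15.] [ 422. -533.  145.]
[   0  354   37  126 4178] [295. 510.  64.] [180. 507.   9.] [391. 547. 104.]
[554 463  72  17 461] [ 145. -576.    8.] [ 136. -623.    7.] [ 163. -494.   12.]
```

Request:
arm_command(steps=[{"rz":-0.076,"claw":-1},{"rz":-0.076,"claw":-1},{"dx":-0.039,"dy":-0.0626,"claw":-1},{"dx":-0.039,"dy":-0.0626,"claw":-1},{"dx":-0.039,"dy":-0.0626,"claw":-1},{"dx":-0.039,"dy":-0.0626,"claw":-1},{"claw":-1}])

```text
$.steps[0]: bad value
```

Request:
arm_command(steps=[{"dx":0,"dy":0,"dz":0,"rx":0,"ry":0,"rz":-0.076,"claw":-1},{"dx":0,"dy":0,"dz":0,"rx":0,"ry":0,"rz":-0.076,"claw":-1},{"dx":-0.039,"dy":-0.0626,"dz":0,"rx":0,"ry":0,"rz":0,"claw":-1},{"dx":-0.039,"dy":-0.0626,"dz":0,"rx":0,"ry":0,"rz":0,"claw":-1},{"dx":-0.039,"dy":-0.0626,"dz":0,"rx":0,"ry":0,"rz":0,"claw":-1},{"dx":0,"dy":0,"dz":0,"rx":0,"ry":0,"rz":0,"claw":-1}])

```text
t: 0.85
eef_pos: [244.1, 453.0, 212.0]
tcp_rot: [-3.137, -0.002, -3.132]
ft_force: [-0.1, 1.3, 0.5]
opening: 1.001
```

Request:
arm_command(steps=[{"dx":-0.0383,"dy":-0.0615,"dz":0,"rx":0,"ry":0,"rz":0,"claw":-1},{"dx":-0.0383,"dy":-0.0615,"dz":0,"rx":0,"ry":0,"rz":0,"claw":-1},{"dx":-0.0383,"dy":-0.0615,"dz":0,"rx":0,"ry":0,"rz":0,"claw":-1},{"dx":-0.0383,"dy":-0.0615,"dz":0,"rx":0,"ry":0,"rz":0,"claw":-1},{"dx":-0.0383,"dy":-0.0615,"dz":0,"rx":0,"ry":0,"rz":0,"claw":-1},{"dx":-0.0383,"dy":-0.0615,"dz":0,"rx":0,"ry":0,"rz":0.006,"claw":-1},{"dx":0,"dy":0,"dz":0,"rx":0,"ry":0,"rz":0,"claw":-1}])

```text
t: 1.72
eef_pos: [437.4, 155.4, 212.3]
tcp_rot: [-3.139, -0.0, -3.137]
ft_force: [-1.1, -1.1, -0.1]
opening: 1.002
```

```bash
cat > w.py <<'E'
import sys,json
from cell import env
from h import *
n=sys.argv[1]
c=env.get_calibration("wrist");p,d=env.read_camera("wrist")
cv2.imwrite(f"pics/{n}.png",p[:,:,::-1]);np.savez(f"{n}.npz",p=p,d=d,**c)
s=env.state();print(s['t'],s['eef_pos'].round(1),s['tcp_rot'].round(4),c['xyz'].round(1))
E
python3 w.py w1
```

```text
1.775 [436.4 156.7 212.3] [-3.1393e+00 -8.0000e-04 -3.1359e+00] [366.2 154.9 382.8]
```

View pics/w1.png

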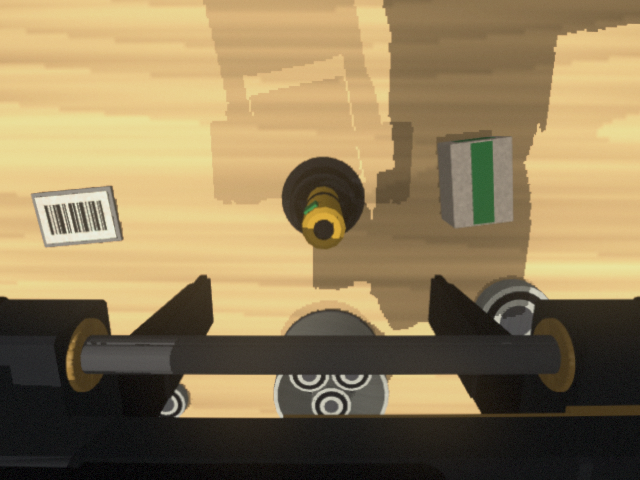

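Wrist view: wand's top at about (324,229), cup around (323,196), barcode (78,217). Measuring.

Run:
```python
from h import *
D=np.load("w1.npz");c={k:D[k] for k in ('vfov','cx','cy','k1','xyz','attitude')};p=D['p'];d=D['d']
h=cv2.cvtColor(p,cv2.COLOR_RGB2HSV).astype(int)
m=(h[...,0]>15)&(h[...,0]<35)&(h[...,1]>120)&(h[...,2]>60)
vv,uu=np.mgrid[0:480,0:640];P=atdepth(c,np.c_[uu.ravel(),vv.ravel()],d.ravel()).reshape(480,640,3)
reg=(np.hypot(uu-323,vv-215)<60)
top=reg&(P[...,2]>117);ys,xs=np.nonzero(top);print('wandtop by depth',len(xs),np.median(P[top],0),P[top][:,:2].mean(0))
e=cv2.findContours(top.astype(np.uint8),0,1)[0];e=max(e,key=cv2.contourArea)[:,0];print(circ(onplane(c,e,126.)))
# vertical-tilt: wand points at heights
for a,b in ((50,62),(62,75),(75,90),(90,105),(105,118)):
    q=reg&(P[...,2]>a)&(P[...,2]<b);print(a,q.sum(),P[q].mean(0).round(1),np.percentile(P[q][:,1],[3,97]).round(1),np.percentile(P[q][:,0],[3,97]).round(1))
q=reg&(abs(P[...,2]-45)<5)
e=np.argwhere(q)[:,::-1];print('rim pts',len(e),np.percentile(P[q],[2,98],0).round(1))
q=reg&(P[...,2]>38);e=max(cv2.findContours(q.astype(np.uint8),0,1)[0],key=cv2.contourArea)[:,0]
pts=P[e[:,1],e[:,0]];pts=pts[abs(pts[:,2]-45)<6];print('rim',len(pts),circ(pts))
# card
m=(P[...,2]>2)&(P[...,2]<12)&(np.hypot(uu-78,vv-217)<60)&(h[...,1]<60)
q=max(cv2.findContours(m.astype(np.uint8),0,1)[0],key=cv2.contourArea)[:,0]
print('card',cv2.minAreaRect(onplane(c,q,5.)[:,:2].astype(np.float32)))
m=(h[...,2]<70)&(abs(uu-75)<40)&(abs(vv-217)<22);ys,xs=np.nonzero(m);r=cv2.minAreaRect(onplane(c,np.c_[xs,ys],5.)[:,:2].astype(np.float32));print('bars',r)
# bench check, tin in wrist
print('bench',np.median(P[100:140,150:200,2]))
```

```text
wandtop by depth 1580 [424.10401826 155.55179692 126.10724677] [422.97336647 156.07226638]
(array([424.57181254, 156.09744662]), np.float64(13.858145010992633))
50 38 [414.  155.2  56.4] [144.  165.4] [412.1 419.1]
62 110 [414.8 156.9  68.5] [144.3 169.8] [411.8 421.7]
75 98 [414.3 156.6  82.6] [145.3 167.7] [412.2 419. ]
90 85 [414.  159.3  97.8] [148.1 167.9] [412.2 419.1]
105 122 [413.9 155.3 111.5] [143.7 167.3] [411.3 420.3]
rim pts 979 [[398.9 130.1  40.8]
 [443.6 182.5  47.1]]
rim 140 (array([425.5863591 , 156.28872411]), np.float64(27.409245337880883))
card ((444.47589111328125, -72.40605926513672), (51.07823944091797, 75.83307647705078), 5.5360236167907715)
bars ((445.2210998535156, -76.87247467041016), (22.87679100036621, 22.99022102355957), 2.9407553672790527)
bench 0.5136838449587628
```

Request:
arm_command(steps=[{"dx":0.0145,"dy":-0.001,"dz":0.02,"rx":0,"ry":0,"rz":0,"claw":-1},{"dx":0,"dy":0,"dz":0.04,"rx":0,"ry":0,"rz":0,"claw":-1},{"dx":0,"dy":0,"dz":0.04,"rx":0,"ry":0,"rz":0,"claw":-1},{"dx":0,"dy":0,"dz":0.04,"rx":0,"ry":0,"rz":0,"claw":-1},{"dx":0,"dy":0,"dz":0.03,"rx":0,"ry":0,"rz":0,"claw":-1},{"dx":0,"dy":0,"dz":0,"rx":0,"ry":0,"rz":0,"claw":-1}])

```text
t: 2.52
eef_pos: [421.5, 164.3, 72.9]
tcp_rot: [-3.141, -0.0, -3.126]
ft_force: [0.4, -0.4, -1.5]
opening: 1.005
```

Request:
arm_command(steps=[{"dx":-0.0044,"dy":-0.0104,"dz":-0.0026,"rx":0,"ry":0,"rz":0.01,"claw":-1},{"dx":0,"dy":0,"dz":0,"rx":0,"ry":0,"rz":0,"claw":-1}])

```text
t: 2.78
eef_pos: [425.6, 156.9, 76.6]
tcp_rot: [-3.141, 0.002, -3.141]
ft_force: [0.3, -0.7, -0.2]
opening: 1.001
```

```bash
python3 w.py w2
```

```text
2.825 [425.5 157.1  76.6] [-3.1412e+00  1.7000e-03 -3.1403e+00] [354.1 156.3 246.9]
```

View pics/w2.png

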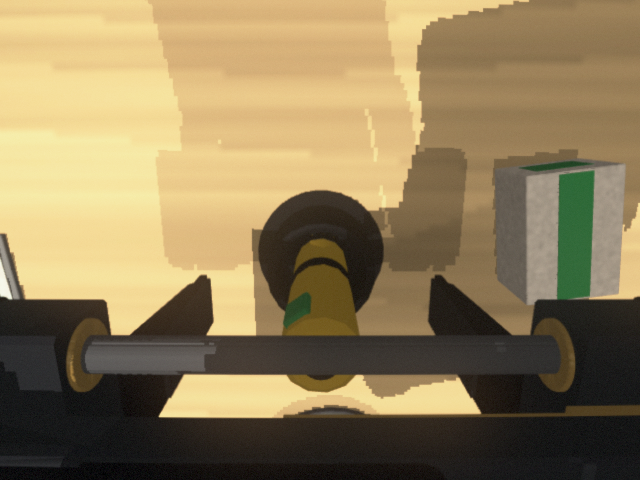

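The wand is centred between the fingers (x≈320). Closing.

Request:
arm_command(steps=[{"dx":0,"dy":-0.0005,"dz":0.001,"rx":0,"ry":0,"rz":0,"claw":1},{"dx":0,"dy":0,"dz":0,"rx":0,"ry":0,"rz":0,"claw":1},{"dx":0,"dy":0,"dz":0,"rx":0,"ry":0,"rz":0,"claw":1},{"dx":0,"dy":0,"dz":0,"rx":0,"ry":0,"rz":0,"claw":1},{"dx":0,"dy":0,"dz":0,"rx":0,"ry":0,"rz":0,"claw":1},{"dx":0,"dy":0,"dz":0,"rx":0,"ry":0,"rz":0,"claw":1}])

```text
t: 3.58
eef_pos: [425.9, 156.6, 76.8]
tcp_rot: [3.142, 0.004, -3.141]
ft_force: [-0.2, 0.2, -0.4]
opening: 0.426
```

Request:
arm_command(steps=[{"dx":0,"dy":0,"dz":0,"rx":0,"ry":0,"rz":0,"claw":1},{"dx":0,"dy":0,"dz":0,"rx":0,"ry":0,"rz":0,"claw":1},{"dx":0,"dy":0,"dz":0,"rx":0,"ry":0,"rz":0,"claw":1},{"dx":0,"dy":0,"dz":0,"rx":0,"ry":0,"rz":0,"claw":1}])

```text
t: 4.08
eef_pos: [425.9, 156.6, 76.8]
tcp_rot: [-3.142, 0.003, -3.141]
ft_force: [0.5, 0.3, 0.2]
opening: 0.291
```

Request:
arm_command(steps=[{"dx":0,"dy":0,"dz":-0.02,"rx":0,"ry":0,"rz":0,"claw":1},{"dx":0,"dy":0,"dz":-0.02,"rx":0,"ry":0,"rz":0,"claw":1},{"dx":0,"dy":0,"dz":-0.02,"rx":0,"ry":0,"rz":0,"claw":1},{"dx":0,"dy":0,"dz":-0.02,"rx":0,"ry":0,"rz":0,"claw":1},{"dx":0,"dy":0,"dz":0,"rx":0,"ry":0,"rz":0,"claw":1}])

```text
t: 4.7
eef_pos: [425.1, 156.5, 141.9]
tcp_rot: [-3.141, 0.002, -3.141]
ft_force: [0.4, 0.6, -1.7]
opening: 0.29
```

Request:
arm_command(steps=[{"dx":-0.004,"dy":-0.0477,"dz":0,"rx":0,"ry":0,"rz":0,"claw":1},{"dx":-0.004,"dy":-0.0477,"dz":0,"rx":0,"ry":0,"rz":0,"claw":1},{"dx":-0.004,"dy":-0.0477,"dz":0,"rx":0,"ry":0,"rz":0,"claw":1},{"dx":-0.004,"dy":-0.0477,"dz":0,"rx":0,"ry":0,"rz":0,"claw":1},{"dx":-0.004,"dy":-0.0477,"dz":0,"rx":0,"ry":0,"rz":0,"claw":1},{"dx":-0.004,"dy":-0.0477,"dz":0.01,"rx":0,"ry":0,"rz":0,"claw":1},{"dx":0,"dy":0,"dz":0.01,"rx":0,"ry":0,"rz":0,"claw":1},{"dx":0,"dy":0,"dz":0,"rx":0,"ry":0,"rz":0,"claw":1}])

```text
t: 5.7
eef_pos: [443.1, -78.6, 120.0]
tcp_rot: [3.141, -0.004, -3.14]
ft_force: [-0.6, 0.1, -0.2]
opening: 0.287
```

```bash
python3 w.py w3
```

```text
5.75 [443.4 -78.5 120.3] [ 3.1408 -0.0033 -3.139 ] [372.6 -79.6 290.7]
```

View pics/w3.png

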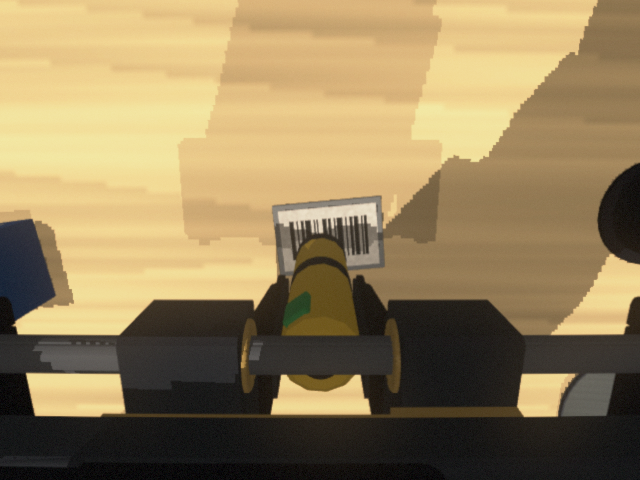

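The wand is still upright and about 6 mm off in y. I'll correct that and hold.

Request:
arm_command(steps=[{"dx":-0.0015,"dy":0.0075,"dz":-0.005,"rx":0,"ry":0,"rz":0,"claw":1},{"dx":0,"dy":0,"dz":0,"rx":0,"ry":0,"rz":0,"claw":1},{"dx":0,"dy":0,"dz":0,"rx":0,"ry":0,"rz":0,"claw":1}])

```text
t: 6.12
eef_pos: [444.8, -70.2, 125.1]
tcp_rot: [3.141, -0.003, -3.136]
ft_force: [-0.9, -0.1, -0.4]
opening: 0.288
```

```bash
python3 w.py w4
python3 - <<'E'
from h import *
D=np.load("w4.npz");c={k:D[k] for k in ('vfov','cx','cy','k1','xyz','attitude')}
print('card centre px',proj(c,[444.5,-72.5,5]),'nose px if at tool axis',proj(c,[444.5,-72.5,55]))
E
```

```text
6.175 [444.8 -70.3 125.1] [ 3.1410e+00 -2.6000e-03 -3.1361e+00] [374.  -71.3 295.8]
card centre px [[318.06466742 233.20763245]] nose px if at tool axis [[317.60732129 252.86062261]]
```

View pics/w4.png

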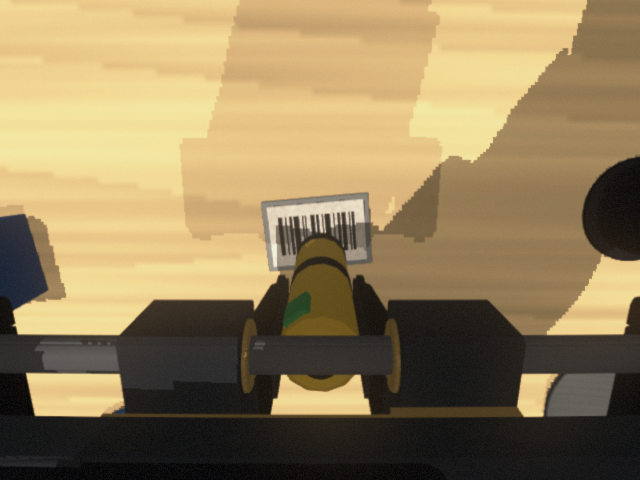

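Nose axis within about 2 mm of the card centre. Holding for 1.25 s.

Request:
arm_command(steps=[{"dx":0,"dy":0,"dz":0,"rx":0,"ry":0,"rz":0,"claw":1},{"dx":0,"dy":0,"dz":0,"rx":0,"ry":0,"rz":0,"claw":1},{"dx":0,"dy":0,"dz":0,"rx":0,"ry":0,"rz":0,"claw":1},{"dx":0,"dy":0,"dz":0,"rx":0,"ry":0,"rz":0,"claw":1},{"dx":0,"dy":0,"dz":0,"rx":0,"ry":0,"rz":0,"claw":1},{"dx":0,"dy":0,"dz":0,"rx":0,"ry":0,"rz":0,"claw":1},{"dx":0,"dy":0,"dz":0,"rx":0,"ry":0,"rz":0,"claw":1},{"dx":0,"dy":0,"dz":0,"rx":0,"ry":0,"rz":0,"claw":1},{"dx":0,"dy":0,"dz":0,"rx":0,"ry":0,"rz":0,"claw":1},{"dx":0,"dy":0,"dz":0,"rx":0,"ry":0,"rz":0,"claw":1}])

```text
t: 7.42
eef_pos: [444.8, -70.3, 125.2]
tcp_rot: [3.141, -0.003, -3.136]
ft_force: [-0.7, 0.6, -0.8]
opening: 0.289
```

Request:
arm_command(steps=[{"dx":0,"dy":0,"dz":0,"rx":0,"ry":0,"rz":0,"claw":1},{"dx":0,"dy":0,"dz":0,"rx":0,"ry":0,"rz":0,"claw":1},{"dx":0,"dy":0,"dz":-0.012,"rx":0,"ry":0,"rz":0.003,"claw":1},{"dx":0,"dy":0,"dz":-0.012,"rx":0,"ry":0,"rz":0,"claw":1},{"dx":0,"dy":0,"dz":0,"rx":0,"ry":0,"rz":0,"claw":1}])

```text
t: 8.05
eef_pos: [445.0, -70.4, 146.1]
tcp_rot: [3.141, -0.002, -3.141]
ft_force: [-0.3, -0.3, -0.7]
opening: 0.287
```

Request:
arm_command(steps=[{"dx":0.004,"dy":0.046,"dz":0,"rx":0,"ry":0,"rz":0,"claw":1},{"dx":0.004,"dy":0.046,"dz":0,"rx":0,"ry":0,"rz":0,"claw":1},{"dx":0.004,"dy":0.046,"dz":0,"rx":0,"ry":0,"rz":0,"claw":1},{"dx":0.004,"dy":0.046,"dz":0,"rx":0,"ry":0,"rz":0,"claw":1},{"dx":0.004,"dy":0.046,"dz":0,"rx":0,"ry":0,"rz":0,"claw":1},{"dx":0.004,"dy":0.046,"dz":0,"rx":0,"ry":0,"rz":0,"claw":1},{"dx":0,"dy":0,"dz":0,"rx":0,"ry":0,"rz":0,"claw":1}])

```text
t: 8.93
eef_pos: [425.8, 156.6, 146.9]
tcp_rot: [3.141, 0.001, 3.14]
ft_force: [-0.6, -0.5, -0.7]
opening: 0.291
```

Request:
arm_command(steps=[{"dx":0,"dy":0,"dz":0.02,"rx":0,"ry":0,"rz":0,"claw":1},{"dx":0,"dy":0,"dz":0.02,"rx":0,"ry":0,"rz":0,"claw":1},{"dx":0,"dy":0,"dz":0.02,"rx":0,"ry":0,"rz":0,"claw":1},{"dx":0,"dy":0,"dz":0.015,"rx":0,"ry":0,"rz":0,"claw":1},{"dx":0,"dy":0,"dz":0,"rx":0,"ry":0,"rz":0,"claw":1}])

```text
t: 9.55
eef_pos: [426.4, 154.5, 85.6]
tcp_rot: [3.142, 0.002, 3.14]
ft_force: [0.2, 0.5, -0.9]
opening: 0.286
```

Request:
arm_command(steps=[{"dx":0.001,"dy":0.0025,"dz":0.006,"rx":0,"ry":0,"rz":0,"claw":1},{"dx":0,"dy":0,"dz":0.0035,"rx":0,"ry":0,"rz":0,"claw":1},{"dx":0,"dy":0,"dz":0,"rx":0,"ry":0,"rz":0,"claw":1}])

```text
t: 9.93
eef_pos: [426.1, 156.5, 78.4]
tcp_rot: [3.141, 0.004, 3.14]
ft_force: [-0.1, -1.0, -0.7]
opening: 0.291
```

Request:
arm_command(steps=[{"dx":0,"dy":0,"dz":0.0015,"rx":0,"ry":0,"rz":0,"claw":1},{"dx":0,"dy":0,"dz":0,"rx":0,"ry":0,"rz":0,"claw":1},{"dx":0,"dy":0,"dz":0,"rx":0,"ry":0,"rz":0,"claw":-0.3},{"dx":0,"dy":0,"dz":0,"rx":0,"ry":0,"rz":0,"claw":-0.3},{"dx":0,"dy":0,"dz":0,"rx":0,"ry":0,"rz":0,"claw":-0.3},{"dx":0,"dy":0,"dz":0,"rx":0,"ry":0,"rz":0,"claw":-0.3},{"dx":0,"dy":0,"dz":0,"rx":0,"ry":0,"rz":0,"claw":-0.3}])

```text
t: 10.8
eef_pos: [426.5, 156.7, 77.7]
tcp_rot: [3.141, 0.005, 3.14]
ft_force: [-0.8, -0.6, 0.3]
opening: 0.649
```

```bash
python3 w.py w5
```

```text
10.85 [426.5 156.7  77.7] [3.141  0.005  3.1397] [354.4 156.1 247.8]
```

View pics/w5.png

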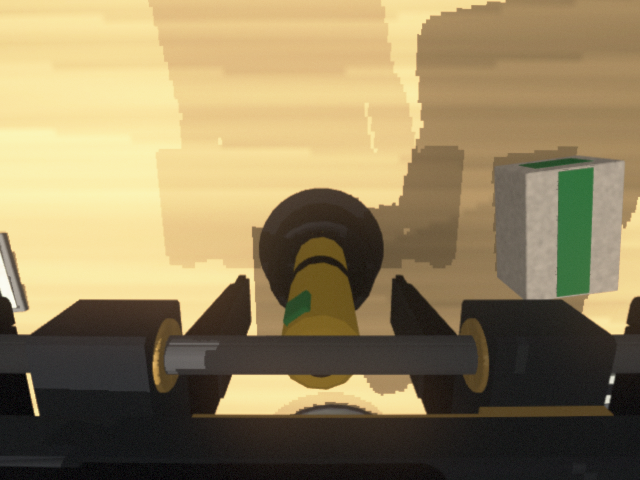

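Wand stands free and upright in the cup. Next: rise, then look at the tin on the way to the lid.

Request:
arm_command(steps=[{"dx":0,"dy":0,"dz":-0.02,"rx":0,"ry":0,"rz":0,"claw":-0.3},{"dx":0,"dy":0,"dz":-0.04,"rx":0,"ry":0,"rz":0,"claw":-0.3},{"dx":0,"dy":0,"dz":-0.05,"rx":0,"ry":0,"rz":0,"claw":-0.3},{"dx":0,"dy":0,"dz":-0.06,"rx":0,"ry":0,"rz":0,"claw":-0.3},{"dx":-0.05,"dy":0.003,"dz":0,"rx":0,"ry":0,"rz":0,"claw":-0.3},{"dx":-0.07,"dy":0.003,"dz":0,"rx":0,"ry":0,"rz":0,"claw":-0.3},{"dx":-0.06,"dy":0.003,"dz":0,"rx":0,"ry":0,"rz":0,"claw":-0.3},{"dx":0,"dy":0,"dz":0,"rx":0,"ry":0,"rz":0,"claw":-0.3},{"dx":0,"dy":0,"dz":0,"rx":0,"ry":0,"rz":0,"claw":-0.3}])

```text
t: 11.98
eef_pos: [572.7, 163.6, 219.1]
tcp_rot: [3.141, 0.005, 3.14]
ft_force: [-0.3, -0.4, 0.3]
opening: 0.651
```

```bash
python3 w.py w6
```

```text
12.025 [572.7 163.6 219.3] [3.1411 0.0049 3.1402] [500.7 163.  389.3]
```

View pics/w6.png

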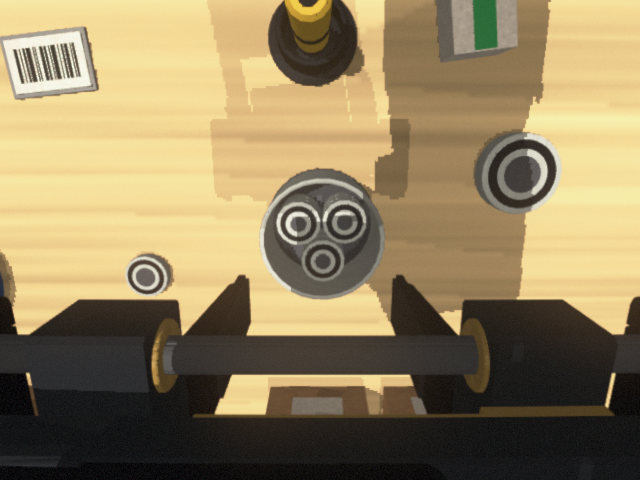

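```bash
cat > tin.py <<'E'
import sys
from h import *
D=np.load(sys.argv[1]+".npz");c={k:D[k] for k in ('vfov','cx','cy','k1','xyz','attitude')};p=D['p'];d=D['d']
u0,v0=float(sys.argv[2]),float(sys.argv[3]);z=70.
vv,uu=np.mgrid[0:480,0:640];P=atdepth(c,np.c_[uu.ravel(),vv.ravel()],d.ravel()).reshape(480,640,3)
q=(P[...,2]>64)&(P[...,2]<80)&(np.hypot(uu-u0,vv-v0)<90)&(vv<300)
print(q.sum(),P[q].mean(0),np.percentile(P[q],[3,97],0))
e=max(cv2.findContours(q.astype(np.uint8),0,1)[0],key=cv2.contourArea)[:,0]
Q=onplane(c,e,z);print('all',circ(Q))
Q=Q[e[:,1]<295]
o,r=circ(Q);rr=np.hypot(*(Q[:,:2]-o).T);k=abs(rr-50)<3;print(circ(Q[k]),k.sum(),rr.min(),rr.max())
E
python3 tin.py w6 322 238
```

```text
2248 [587.54519822 164.26753066  69.47898569] [[538.12111331 116.84821611  64.83127491]
 [633.43039159 211.36448368  71.50239207]]
all (array([586.11795443, 164.05859499]), np.float64(49.39753146648646))
(array([586.06218329, 164.0601941 ]), np.float64(49.36802445630432)) 305 48.78631039574933 50.083843220712104
```

Request:
arm_command(steps=[{"dx":-0.0105,"dy":-0.04,"dz":0,"rx":0,"ry":0.003,"rz":0,"claw":-0.3},{"dx":-0.0105,"dy":-0.07,"dz":0,"rx":0,"ry":0,"rz":0,"claw":-0.3},{"dx":-0.0105,"dy":-0.072,"dz":0,"rx":0,"ry":0,"rz":0,"claw":-0.3},{"dx":-0.0105,"dy":-0.072,"dz":0,"rx":0,"ry":0,"rz":0,"claw":-0.3},{"dx":-0.0105,"dy":-0.072,"dz":0,"rx":0,"ry":0,"rz":0,"claw":-0.3},{"dx":-0.0105,"dy":-0.07,"dz":0,"rx":0,"ry":0,"rz":0,"claw":-0.3},{"dx":-0.0105,"dy":-0.05,"dz":0,"rx":0,"ry":0,"rz":0,"claw":-0.3},{"dx":0,"dy":0,"dz":0,"rx":0,"ry":0,"rz":0,"claw":-0.3},{"dx":0,"dy":0,"dz":0,"rx":0,"ry":0,"rz":0,"claw":-0.3}])

```text
t: 13.15
eef_pos: [626.3, -200.0, 221.8]
tcp_rot: [3.141, 0.001, -3.138]
ft_force: [-0.3, 0.5, 0.9]
opening: 0.65
```

```bash
python3 w.py w7
```

```text
13.2 [ 626.4 -199.8  221.9] [ 3.1408e+00  7.0000e-04 -3.1377e+00] [ 555.  -201.   392.2]
```

View pics/w7.png

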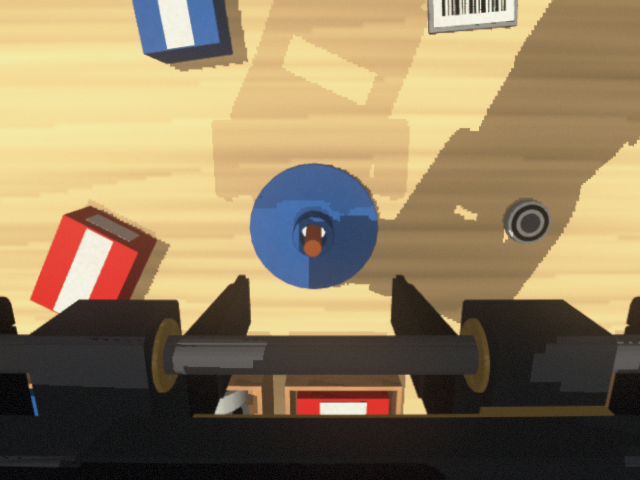

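Lid plate centre about (314,226), orange stem top about (313,247). Measuring.

Run:
```python
from h import *
D=np.load("w7.npz");c={k:D[k] for k in ('vfov','cx','cy','k1','xyz','attitude')};p=D['p'];d=D['d']
vv,uu=np.mgrid[0:480,0:640];P=atdepth(c,np.c_[uu.ravel(),vv.ravel()],d.ravel()).reshape(480,640,3)
r=np.hypot(uu-314,vv-230)<90
for lo,hi,z in ((78,90,84.),(46,56,50.),(15,26,20.)):
    q=r&(P[...,2]>lo)&(P[...,2]<hi)
    cs=max(cv2.findContours(q.astype(np.uint8),0,1)[0],key=cv2.contourArea)[:,0]
    print(z,q.sum(),P[q].mean(0).round(1),circ(onplane(c,cs,z)),'rect',cv2.minEnclosingCircle(onplane(c,cs,z)[:,:2].astype(np.float32)))
h=cv2.cvtColor(p,cv2.COLOR_RGB2HSV).astype(int)
m=r&(h[...,0]<14)&(h[...,1]>130)
ys,xs=np.nonzero(m);print(xs.min(),xs.max(),ys.min(),ys.max())
e=max(cv2.findContours(m.astype(np.uint8),0,1)[0],key=cv2.contourArea)[:,0]
# lower half-circle of stem top
k=e[:,1]>e[:,1].max()-8;print('stem top arc',circ(onplane(c,e[k],84.)))
m=r&(h[...,0]>95)&(h[...,0]<130)&(h[...,1]>90);m=cv2.morphologyEx(m.astype(np.uint8),3,np.ones((25,25)))
e=max(cv2.findContours(m,0,1)[0],key=cv2.contourArea)[:,0]
print('plate',circ(onplane(c,e,20.)))
```

```text
84.0 271 [ 641.  -206.6   83.8] (array([ 641.06048506, -206.57387798]), np.float64(6.963249756979796)) rect ((641.0283203125, -206.59214782714844), 7.526267051696777)
50.0 781 [ 638.7 -206.5   50.1] (array([ 641.5949436 , -206.65525667]), np.float64(15.479257633253926)) rect ((641.33642578125, -206.89572143554688), 18.030210494995117)
20.0 11142 [ 639.  -206.6   20.3] (array([ 641.64231626, -206.7051275 ]), np.float64(58.21566557869202)) rect ((641.655029296875, -206.4858856201172), 58.95503616333008)
304 320 225 255
stem top arc (array([ 641.96945433, -206.8998899 ]), np.float64(6.341628098558633))
plate (array([ 641.77590261, -206.85911245]), np.float64(57.33406231622675))
```

Request:
arm_command(steps=[{"dx":-0.0185,"dy":-0.0085,"dz":0.02,"rx":0,"ry":0,"rz":0,"claw":-0.3},{"dx":0,"dy":0,"dz":0.04,"rx":0,"ry":0,"rz":0,"claw":-0.3},{"dx":0,"dy":0,"dz":0.04,"rx":0,"ry":0,"rz":0,"claw":-0.3},{"dx":0,"dy":0,"dz":0.04,"rx":0,"ry":0,"rz":0,"claw":-0.3},{"dx":0,"dy":0,"dz":0.01,"rx":0,"ry":0,"rz":0,"claw":-0.3},{"dx":0,"dy":0,"dz":0,"rx":0,"ry":0,"rz":0,"claw":-0.3},{"dx":0,"dy":0,"dz":0,"rx":0,"ry":0,"rz":0,"claw":-0.3}])

```text
t: 14.08
eef_pos: [645.9, -202.0, 96.3]
tcp_rot: [3.141, 0.002, -3.131]
ft_force: [0.8, -0.1, -0.2]
opening: 0.65
```

Request:
arm_command(steps=[{"dx":0.006,"dy":-0.0058,"dz":0.015,"rx":0,"ry":0,"rz":0.006,"claw":-0.3},{"dx":0,"dy":0,"dz":0.02,"rx":0,"ry":0,"rz":0,"claw":-0.3},{"dx":0,"dy":0,"dz":0.01,"rx":0,"ry":0,"rz":0,"claw":-0.3},{"dx":0,"dy":0,"dz":0,"rx":0,"ry":0,"rz":0,"claw":-0.3}])

```text
t: 14.58
eef_pos: [641.3, -207.4, 59.3]
tcp_rot: [-3.141, 0.004, -3.141]
ft_force: [0.2, 0.4, -0.4]
opening: 0.649
```

Request:
arm_command(steps=[{"dx":0,"dy":0.001,"dz":0.004,"rx":0,"ry":0.0025,"rz":0,"claw":-0.3},{"dx":0,"dy":0,"dz":0,"rx":0,"ry":0,"rz":0,"claw":-0.3}])

```text
t: 14.82
eef_pos: [641.5, -206.6, 56.1]
tcp_rot: [-3.141, 0.0, -3.141]
ft_force: [0.9, 0.1, -0.1]
opening: 0.65
```

```bash
python3 w.py w8
```

```text
14.875 [ 641.6 -206.7   56.4] [-3.1409e+00  8.0000e-04 -3.1410e+00] [ 570.2 -207.2  226.6]
```

View pics/w8.png

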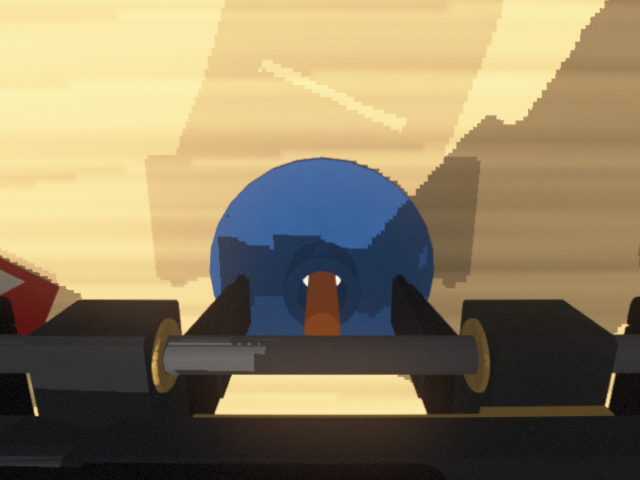

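Stem is centred between the pads (x≈321). Closing.

Request:
arm_command(steps=[{"dx":0,"dy":0,"dz":0,"rx":0,"ry":0,"rz":0,"claw":1},{"dx":0,"dy":0,"dz":0,"rx":0,"ry":0,"rz":0,"claw":1},{"dx":0,"dy":0,"dz":0,"rx":0,"ry":0,"rz":0,"claw":1},{"dx":0,"dy":0,"dz":0,"rx":0,"ry":0,"rz":0,"claw":1},{"dx":0,"dy":0,"dz":0,"rx":0,"ry":0,"rz":0,"claw":1},{"dx":0,"dy":0,"dz":0,"rx":0,"ry":0,"rz":0,"claw":1},{"dx":0,"dy":0,"dz":0,"rx":0,"ry":0,"rz":0,"claw":1},{"dx":0,"dy":0,"dz":0,"rx":0,"ry":0,"rz":0,"claw":1}])

```text
t: 15.88
eef_pos: [641.8, -206.5, 56.9]
tcp_rot: [-3.141, 0.001, -3.141]
ft_force: [0.5, 0.6, 0.3]
opening: 0.138
```

Request:
arm_command(steps=[{"dx":0,"dy":0,"dz":-0.01,"rx":0,"ry":0,"rz":0,"claw":1},{"dx":0,"dy":0,"dz":-0.015,"rx":0,"ry":0,"rz":0,"claw":1},{"dx":0,"dy":0,"dz":-0.025,"rx":0,"ry":0,"rz":0,"claw":1},{"dx":0,"dy":0,"dz":-0.03,"rx":0,"ry":0,"rz":0,"claw":1},{"dx":0,"dy":0,"dz":-0.03,"rx":0,"ry":0,"rz":0,"claw":1},{"dx":0,"dy":0,"dz":-0.02,"rx":0,"ry":0,"rz":0,"claw":1},{"dx":0,"dy":0,"dz":0,"rx":0,"ry":0,"rz":0,"claw":1}])

```text
t: 16.75
eef_pos: [641.0, -206.4, 166.7]
tcp_rot: [-3.141, 0.001, -3.141]
ft_force: [-0.1, -0.1, -3.8]
opening: 0.139
```

```bash
python3 w.py w9
```

```text
16.8 [ 640.7 -206.3  165.8] [-3.1414e+00 -7.0000e-04 -3.1410e+00] [ 569.7 -207.   337.1]
```

View pics/w9.png

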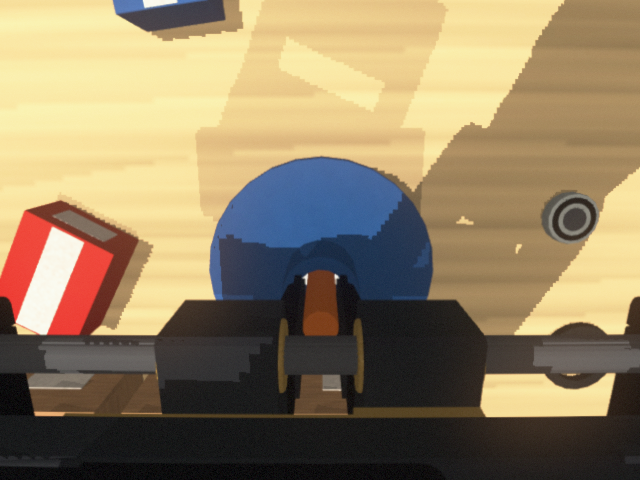

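Request:
arm_command(steps=[{"dx":0.0075,"dy":0.025,"dz":0,"rx":0,"ry":0,"rz":0,"claw":1},{"dx":0.0075,"dy":0.045,"dz":0,"rx":0,"ry":0,"rz":0,"claw":1},{"dx":0.0075,"dy":0.06,"dz":0,"rx":0,"ry":0,"rz":0,"claw":1},{"dx":0.0075,"dy":0.06,"dz":0,"rx":0,"ry":0,"rz":0,"claw":1},{"dx":0.0075,"dy":0.06,"dz":0,"rx":0,"ry":0,"rz":0,"claw":1},{"dx":0.0075,"dy":0.06,"dz":0,"rx":0,"ry":0,"rz":0,"claw":1},{"dx":0.0075,"dy":0.06,"dz":0,"rx":0,"ry":0,"rz":0,"claw":1},{"dx":0.0075,"dy":0.045,"dz":0,"rx":0,"ry":0,"rz":0,"claw":1},{"dx":0.0075,"dy":0.025,"dz":0,"rx":0,"ry":0,"rz":0,"claw":1},{"dx":0,"dy":0,"dz":0,"rx":0,"ry":0,"rz":0,"claw":1}])

```text
t: 18.05
eef_pos: [575.1, 164.0, 157.1]
tcp_rot: [3.139, -0.017, -3.139]
ft_force: [0.6, -0.1, -4.6]
opening: 0.14
```

Request:
arm_command(steps=[{"dx":-0.0138,"dy":0,"dz":-0.003,"rx":0,"ry":-0.0105,"rz":0,"claw":1},{"dx":0,"dy":0,"dz":0,"rx":0,"ry":0,"rz":0,"claw":1},{"dx":0,"dy":0,"dz":0,"rx":0,"ry":0,"rz":0,"claw":1}])

```text
t: 18.42
eef_pos: [586.7, 162.8, 158.7]
tcp_rot: [3.14, -0.001, -3.14]
ft_force: [0.0, -0.2, -2.6]
opening: 0.14
```

```bash
python3 w.py w10
```

```text
18.475 [586.8 162.8 158.7] [ 3.1396e+00 -5.0000e-04 -3.1402e+00] [515.6 161.7 329.2]
```

View pics/w10.png

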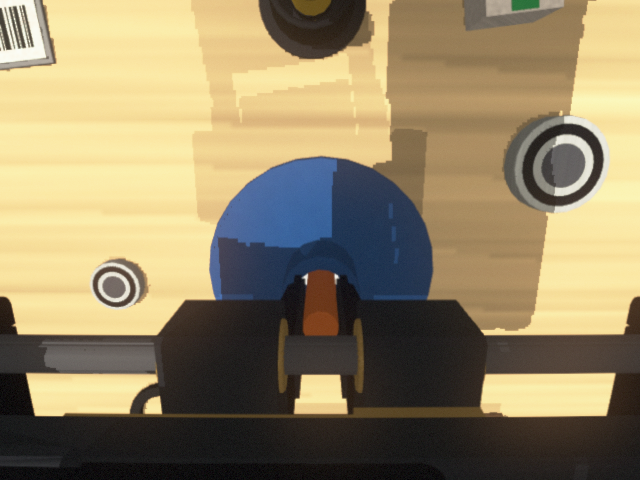

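Run:
```python
from h import *
D=np.load("w10.npz");c={k:D[k] for k in ('vfov','cx','cy','k1','xyz','attitude')};p=D['p'];d=D['d']
vv,uu=np.mgrid[0:480,0:640];P=atdepth(c,np.c_[uu.ravel(),vv.ravel()],d.ravel()).reshape(480,640,3)
h=cv2.cvtColor(p,cv2.COLOR_RGB2HSV).astype(int)
m=(np.hypot(uu-322,vv-268)<125)&(h[...,0]>95)&(h[...,0]<130)&(h[...,1]>90)&(P[...,2]>112)&(P[...,2]<130)&(vv<296)
Q=P[m];A=np.c_[Q[:,:2]-[586,163],np.ones(len(Q))];print('plane',np.linalg.lstsq(A,Q[:,2],rcond=None)[0],len(Q))
e=max(cv2.findContours(m.astype(np.uint8),0,1)[0],key=cv2.contourArea)[:,0];e=e[(e[:,1]<255)]
Z=onplane(c,e,122.);k=np.hypot(*(Z[:,:2]-[586.8,162.8]).T)>50;print(circ(Z[k]),k.sum())
```

```text
plane [-4.15818848e-04  4.67725096e-03  1.22270253e+02] 20373
(array([588.10054573, 161.81640052]), np.float64(58.13068932097695)) 355
```

Request:
arm_command(steps=[{"dx":0.0008,"dy":0.0016,"dz":0.012,"rx":0.0013,"ry":0,"rz":0,"claw":1},{"dx":0,"dy":0,"dz":0.01,"rx":0,"ry":0,"rz":0,"claw":1},{"dx":0,"dy":0,"dz":0.0,"rx":0,"ry":0,"rz":0,"claw":1},{"dx":0,"dy":0,"dz":0,"rx":0,"ry":0,"rz":0,"claw":1}])

```text
t: 18.98
eef_pos: [585.9, 163.4, 139.3]
tcp_rot: [-3.141, -0.002, -3.141]
ft_force: [-0.5, -0.5, -3.7]
opening: 0.138
```

Request:
arm_command(steps=[{"dx":-0.0002,"dy":0.0008,"dz":0.005,"rx":0,"ry":0,"rz":0,"claw":1},{"dx":0,"dy":0,"dz":0.005,"rx":0,"ry":0,"rz":0,"claw":1},{"dx":0,"dy":0,"dz":0.003,"rx":0,"ry":0,"rz":0,"claw":1},{"dx":0,"dy":0,"dz":0,"rx":0,"ry":0,"rz":0,"claw":1}])

```text
t: 19.48
eef_pos: [586.1, 164.2, 128.4]
tcp_rot: [-3.141, -0.001, -3.141]
ft_force: [-0.5, -0.6, -4.5]
opening: 0.141
```

Continue gently until the weight transfers.

Request:
arm_command(steps=[{"dx":0,"dy":0,"dz":0.0015,"rx":0,"ry":0,"rz":0,"claw":1},{"dx":0,"dy":0,"dz":0.001,"rx":0,"ry":0,"rz":0,"claw":1},{"dx":0,"dy":0,"dz":0,"rx":0,"ry":0,"rz":0,"claw":1}])

```text
t: 19.85
eef_pos: [586.2, 164.2, 126.5]
tcp_rot: [-3.141, -0.001, -3.141]
ft_force: [-0.1, 0.2, -2.9]
opening: 0.14
```

Request:
arm_command(steps=[{"dx":0,"dy":0,"dz":0.001,"rx":0,"ry":0,"rz":0,"claw":1},{"dx":0,"dy":0,"dz":0,"rx":0,"ry":0,"rz":0,"claw":1}])

```text
t: 20.1
eef_pos: [586.3, 164.2, 125.7]
tcp_rot: [-3.141, -0.001, -3.141]
ft_force: [-0.4, -0.2, -3.1]
opening: 0.144
```

Request:
arm_command(steps=[{"dx":0,"dy":0,"dz":0.001,"rx":0,"ry":0,"rz":0,"claw":1},{"dx":0,"dy":0,"dz":0,"rx":0,"ry":0,"rz":0,"claw":1}])

```text
t: 20.35
eef_pos: [586.2, 164.2, 124.8]
tcp_rot: [-3.141, -0.001, -3.141]
ft_force: [0.1, 0.1, -4.2]
opening: 0.141
```

```bash
python3 w.py w11
python3 - <<'E'
from h import *
from cell import env
print(env.state()['ft_force'])
for n in("w10","w11"):
    D=np.load(n+".npz");c={k:D[k] for k in ('vfov','cx','cy','k1','xyz','attitude')};p=D['p'];d=D['d']
    vv,uu=np.mgrid[0:480,0:640];P=atdepth(c,np.c_[uu.ravel(),vv.ravel()],d.ravel()).reshape(480,640,3)
    m=(np.hypot(uu-322,vv-240)<70)&(vv<240);print(n,np.median(P[m],0),c['xyz'],np.median(P[60:140,60:120,2]),np.median(d[m]))
E
```

```text
20.4 [586.3 164.2 124.9] [-3.1414e+00 -6.0000e-04 -3.1412e+00] [515.1 163.6 295.4]
[-0.39736581  0.45031782 -3.32463536]
w10 [554.75970056 162.8631226  122.2662911 ] [515.5598501  161.71503908 329.1767467 ] 0.525733602739308 210.04308
w11 [554.38864744 164.27623772  88.44030559] [515.11985014 163.59943376 295.37497855] 0.49294440352525726 210.07289
```

On the tin, the height rises by 62 mm rather than 70, because the seat starts 8 mm up. That leaves about 6 mm to go, in agreement with the depth reading.

Request:
arm_command(steps=[{"dx":0,"dy":0,"dz":0.003,"rx":0,"ry":0,"rz":0,"claw":1},{"dx":0,"dy":0,"dz":0.003,"rx":0,"ry":0,"rz":0,"claw":1},{"dx":0,"dy":0,"dz":0,"rx":0,"ry":0,"rz":0,"claw":1}])

```text
t: 20.78
eef_pos: [586.2, 164.2, 119.7]
tcp_rot: [-3.141, -0.001, -3.141]
ft_force: [-0.9, -0.0, -3.8]
opening: 0.144
```

Request:
arm_command(steps=[{"dx":0,"dy":0,"dz":0.0012,"rx":0,"ry":0,"rz":0,"claw":1},{"dx":0,"dy":0,"dz":0,"rx":0,"ry":0,"rz":0,"claw":1},{"dx":0,"dy":0,"dz":0,"rx":0,"ry":0,"rz":0,"claw":1}])

```text
t: 21.15
eef_pos: [586.3, 164.3, 119.0]
tcp_rot: [-3.142, -0.0, -3.141]
ft_force: [-0.6, 0.2, -3.7]
opening: 0.14
```

Request:
arm_command(steps=[{"dx":0,"dy":0,"dz":0.0012,"rx":0,"ry":0,"rz":0,"claw":1},{"dx":0,"dy":0,"dz":0,"rx":0,"ry":0,"rz":0,"claw":1},{"dx":0,"dy":0,"dz":0,"rx":0,"ry":0,"rz":0,"claw":1}])

```text
t: 21.52
eef_pos: [586.4, 164.4, 119.0]
tcp_rot: [3.141, 0.0, -3.141]
ft_force: [-1.4, 0.7, -2.4]
opening: 0.141
```

Request:
arm_command(steps=[{"dx":0,"dy":0,"dz":0.0012,"rx":0,"ry":0,"rz":0,"claw":1},{"dx":0,"dy":0,"dz":0,"rx":0,"ry":0,"rz":0,"claw":1}])

```text
t: 21.78
eef_pos: [586.3, 164.6, 118.9]
tcp_rot: [3.141, 0.001, -3.141]
ft_force: [-0.6, -0.7, -2.7]
opening: 0.139
```

Contact reached (z steady at 118.9, which matches a seated lid). Releasing.

Request:
arm_command(steps=[{"dx":0,"dy":0,"dz":0,"rx":0,"ry":0,"rz":0,"claw":-0.3},{"dx":0,"dy":0,"dz":0,"rx":0,"ry":0,"rz":0,"claw":-0.3},{"dx":0,"dy":0,"dz":0,"rx":0,"ry":0,"rz":0,"claw":-0.3},{"dx":0,"dy":0,"dz":0,"rx":0,"ry":0,"rz":0,"claw":-0.3},{"dx":0,"dy":0,"dz":0,"rx":0,"ry":0,"rz":0,"claw":-0.3},{"dx":0,"dy":0,"dz":0,"rx":0,"ry":0,"rz":0,"claw":-0.3},{"dx":0,"dy":0,"dz":0,"rx":0,"ry":0,"rz":0,"claw":-0.3}])

```text
t: 22.65
eef_pos: [587.1, 164.5, 118.9]
tcp_rot: [3.141, 0.002, -3.141]
ft_force: [-0.3, 1.1, 0.3]
opening: 0.649
```

```bash
python3 w.py w12
cat > lid.py <<'E'
import sys
from h import *
D=np.load(sys.argv[1]+".npz");c={k:D[k] for k in ('vfov','cx','cy','k1','xyz','attitude')};p=D['p'];d=D['d']
vv,uu=np.mgrid[0:480,0:640];P=atdepth(c,np.c_[uu.ravel(),vv.ravel()],d.ravel()).reshape(480,640,3)
h=cv2.cvtColor(p,cv2.COLOR_RGB2HSV).astype(int);z=float(sys.argv[2])
near=np.hypot(P[...,0]-586,P[...,1]-164)<75
m=near&(h[...,0]>95)&(h[...,0]<130)&(h[...,1]>90)&(abs(P[...,2]-z)<5)&(vv<296)
Q=P[m];A=np.c_[Q[:,:2]-[586,164],np.ones(len(Q))];print('plane',np.linalg.lstsq(A,Q[:,2],rcond=None)[0].round(4),len(Q))
e=max(cv2.findContours(m.astype(np.uint8),0,1)[0],key=cv2.contourArea)[:,0];e=e[e[:,1]<285]
Z=onplane(c,e,z);k=np.hypot(*(Z[:,:2]-[586.,164.]).T)>50;print('plate',circ(Z[k]),k.sum())
for nm,zz in (('stem',z+64),('collar',z+30)):
    q=near&(abs(P[...,2]-zz)<4)&(vv<300)
    if nm=='stem': q&=(h[...,0]<16)&(h[...,1]>120)
    if q.sum()>20:
        e=max(cv2.findContours(q.astype(np.uint8),0,1)[0],key=cv2.contourArea)[:,0];print(nm,q.sum(),circ(onplane(c,e,zz)),P[q][:,2].mean())
E
python3 lid.py w12 82
```

```text
22.7 [587.  164.5 118.9] [ 3.1411e+00  2.2000e-03 -3.1412e+00] [515.4 163.8 289.2]
plane [ 2.70000e-03 -8.00000e-04  8.24422e+01] 19868
plate (array([585.71365637, 164.23345225]), np.float64(56.35326150637329)) 464
collar 2020 (array([583.21534017, 164.00229018]), np.float64(14.333161649167074)) 111.96462993209249
```

View pics/w12.png

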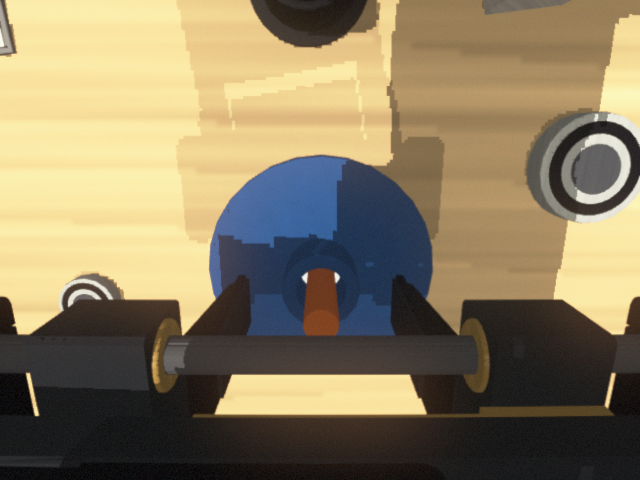

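Seated: plate level at z≈82.4, centre (585.9,164.2). Lowering to the collar.

Request:
arm_command(steps=[{"dx":0.001,"dy":-0.0003,"dz":0.01,"rx":0,"ry":0.001,"rz":0,"claw":-0.3},{"dx":0,"dy":0,"dz":0.012,"rx":0,"ry":0,"rz":0,"claw":-0.3},{"dx":0,"dy":0,"dz":0.01,"rx":0,"ry":0,"rz":0,"claw":-0.3},{"dx":0,"dy":0,"dz":0,"rx":0,"ry":0,"rz":0,"claw":-0.3}])

```text
t: 23.2
eef_pos: [585.9, 164.2, 90.8]
tcp_rot: [3.141, -0.0, -3.141]
ft_force: [-0.5, -0.3, 0.4]
opening: 0.649
```

Request:
arm_command(steps=[{"dx":0,"dy":0,"dz":0.005,"rx":0,"ry":0,"rz":0,"claw":-0.3},{"dx":0,"dy":0,"dz":0,"rx":0,"ry":0,"rz":0,"claw":-0.3}])

```text
t: 23.45
eef_pos: [586.0, 164.2, 86.6]
tcp_rot: [3.141, -0.0, -3.141]
ft_force: [-0.2, -0.4, 0.0]
opening: 0.646
```

```bash
python3 w.py w13
```

```text
23.5 [586.1 164.2  86.8] [ 3.1412 -0.     -3.1411] [514.8 163.5 257.1]
```

View pics/w13.png

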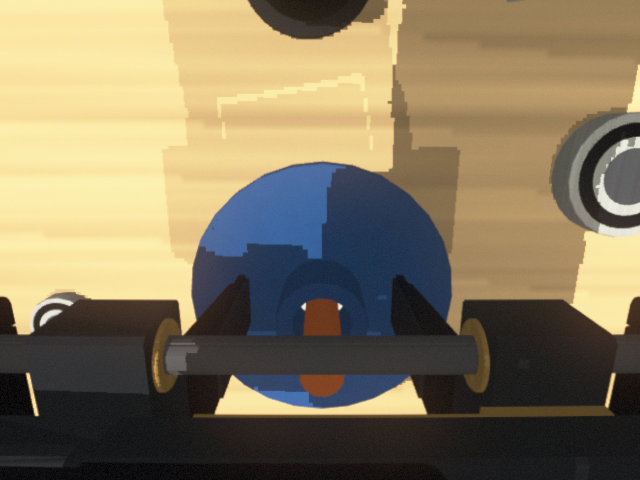

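Collar centred between the fingers (x≈322). Closing on it.

Request:
arm_command(steps=[{"dx":0,"dy":0,"dz":0,"rx":0,"ry":0,"rz":0,"claw":1},{"dx":0,"dy":0,"dz":0,"rx":0,"ry":0,"rz":0,"claw":1},{"dx":0,"dy":0,"dz":0,"rx":0,"ry":0,"rz":0,"claw":1},{"dx":0,"dy":0,"dz":0,"rx":0,"ry":0,"rz":0,"claw":1},{"dx":0,"dy":0,"dz":0,"rx":0,"ry":0,"rz":0,"claw":1},{"dx":0,"dy":0,"dz":0,"rx":0,"ry":0,"rz":0,"claw":1},{"dx":0,"dy":0,"dz":0,"rx":0,"ry":0,"rz":0,"claw":1}])

```text
t: 24.38
eef_pos: [586.3, 164.3, 87.4]
tcp_rot: [3.141, 0.001, -3.141]
ft_force: [-0.9, 1.1, -0.2]
opening: 0.362
```

Request:
arm_command(steps=[{"dx":0,"dy":0,"dz":-0.006,"rx":0,"ry":0,"rz":0,"claw":1},{"dx":0,"dy":0,"dz":-0.01,"rx":0,"ry":0,"rz":0,"claw":1},{"dx":0,"dy":0,"dz":-0.01,"rx":0,"ry":0,"rz":0,"claw":1},{"dx":0,"dy":0,"dz":0,"rx":0,"ry":0,"rz":0,"claw":1}])

```text
t: 24.88
eef_pos: [586.2, 164.3, 109.7]
tcp_rot: [3.141, 0.001, -3.141]
ft_force: [-0.3, 1.2, -2.8]
opening: 0.364
```

```bash
python3 w.py w14
```

```text
24.925 [586.  164.3 109.3] [ 3.1412e+00  1.0000e-04 -3.1411e+00] [514.8 163.5 280.1]
```

View pics/w14.png

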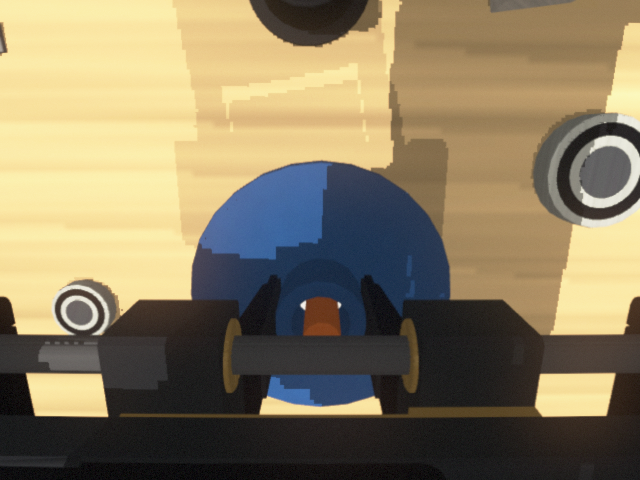

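The cover rises alone, with the stem sinking and centred in the collar. Continuing.

Request:
arm_command(steps=[{"dx":0,"dy":0,"dz":-0.01,"rx":0,"ry":0,"rz":0,"claw":1},{"dx":0,"dy":0,"dz":-0.014,"rx":0,"ry":0,"rz":0,"claw":1},{"dx":0,"dy":0,"dz":-0.014,"rx":0,"ry":0,"rz":0,"claw":1},{"dx":0,"dy":0,"dz":-0.01,"rx":0,"ry":0,"rz":0,"claw":1},{"dx":0,"dy":0,"dz":0,"rx":0,"ry":0,"rz":0,"claw":1}])

```text
t: 25.55
eef_pos: [586.1, 164.2, 150.8]
tcp_rot: [3.141, 0.001, -3.141]
ft_force: [-0.2, 0.2, -1.9]
opening: 0.363
```

Request:
arm_command(steps=[{"dx":0,"dy":0,"dz":-0.015,"rx":0,"ry":0,"rz":0,"claw":1},{"dx":0,"dy":0,"dz":-0.025,"rx":0,"ry":0,"rz":0,"claw":1},{"dx":0,"dy":0,"dz":-0.025,"rx":0,"ry":0,"rz":0,"claw":1},{"dx":0,"dy":0,"dz":-0.015,"rx":0,"ry":0,"rz":0,"claw":1},{"dx":0,"dy":0,"dz":0,"rx":0,"ry":0,"rz":0,"claw":1},{"dx":0,"dy":0,"dz":0,"rx":0,"ry":0,"rz":0,"claw":1}])

```text
t: 26.3
eef_pos: [585.5, 164.1, 217.3]
tcp_rot: [3.141, -0.001, -3.141]
ft_force: [-0.5, 1.1, -2.9]
opening: 0.361
```

```bash
python3 w.py w15
python3 - <<'E'
from cell import env
import cv2,numpy as np
for n in ["scene","top"]:
    p,d=env.read_camera(n);cv2.imwrite(f"pics/{n}1.png",p[:,:,::-1]);np.savez(f"{n}1.npz",p=p,d=d)
    if n=="scene": cv2.imwrite("pics/s2.png",cv2.resize(p[60:260,230:480,::-1],None,fx=3,fy=3,interpolation=cv2.INTER_CUBIC))
E
```

```text
26.35 [585.4 164.1 217.2] [ 3.1415e+00 -1.5000e-03 -3.1411e+00] [514.4 163.4 387.8]
```

View pics/s2.png

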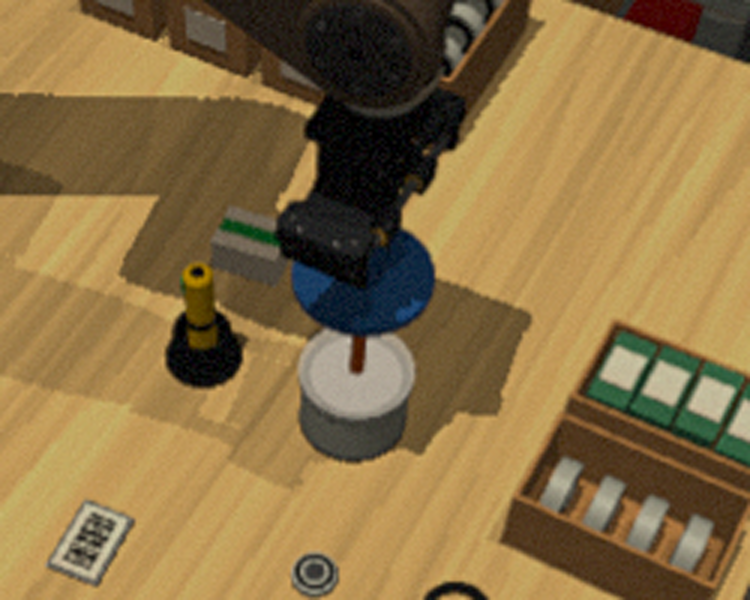

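View pics/w15.png

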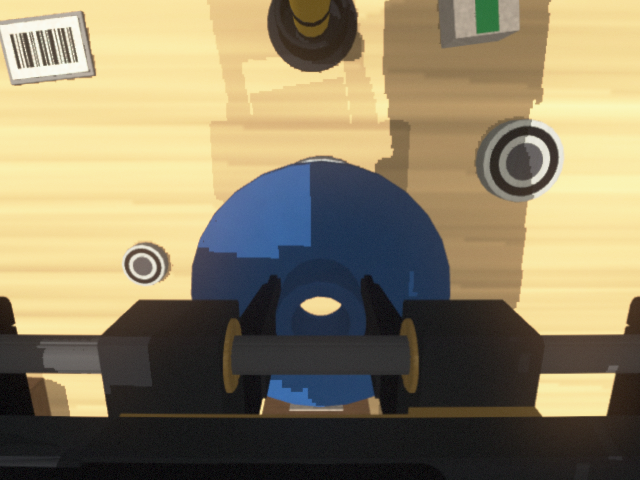

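View pics/top1.png

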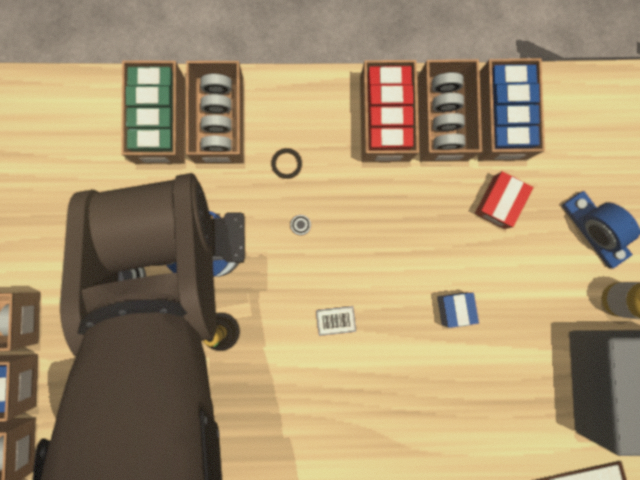

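Cover is clear: skirt ≈201 mm against stem top 146 mm. One quick check that the inner lid is seated and the cover is level.

```bash
python3 - <<'E'
from cell import env
from h import *
cs=env.get_calibration("scene");D=np.load("scene1.npz");d=D['d']
vv,uu=np.mgrid[0:480,0:640];P=atdepth(cs,np.c_[uu.ravel(),vv.ravel()],d.ravel()).reshape(480,640,3)
m=(np.hypot(P[...,0]-586,P[...,1]-164)<46)&(P[...,2]>65)&(P[...,2]<92)
Q=P[m];A=np.c_[Q[:,:2]-[586,164],np.ones(len(Q))];k=np.ones(len(Q),bool)
for _ in range(4):
    s=np.linalg.lstsq(A[k],Q[k,2],rcond=None)[0];k=abs(A@s-Q[:,2])<3
print('disc plane',s,k.sum(),'bench z',np.median(P[210:220,295:305,2]))
E
sed -i 's/^near.*/near=np.hypot(P[...,0]-586,P[...,1]-164)<75/' lid.py; python3 lid.py w15 212
```

```text
disc plane [ 2.77905561e-03 -1.05879071e-03  7.75098475e+01] 543 bench z -0.7083102260460237
plane [-3.00000e-04 -1.30000e-03  2.12347e+02] 22493
plate (array([586.87363358, 163.64512561]), np.float64(57.47607163463938)) 412
collar 1569 (array([575.38050558, 163.58138707]), np.float64(10.100432344982439)) 241.6347550935287
```

Disc top is at z≈78 and level (fully home), and the cover is level. Handing in.

```bash
python3 -c "
from cell import env
print(env.job_done()); s=env.state(); print(s['t'],s['eef_pos'],s['opening'])"
```

```text
the job is handed in; nothing more can be done
None
the job is handed in; nothing more can be done
```

I finished the whole job in order and handed it in at about 26.5 s of the 58 s allowed. There was no verdict, and the state print I attempted after hand-in was refused, so the checks below are from just before.

- **Scan:** I took the wand out of its cup and held it over the barcode for more than 1.25 s, nose about 49 mm above it. It was about 2 mm off the barcode's centre (12 mm allowed), and it went back standing free in its cup.
- **Lids:** I lowered the nested pair onto the tin by the stem, let go, and lifted the blue cover off by its collar.
- **Last checks on the lids:** The inner disc top measured z ≈ 77.5–78 mm and level, against 78 mm when fully home. The blue cover is level to about 0.1°, with its skirt about 55 mm above the top of the stem, and touches only the gripper. In the last pictures the tin and the other stock I could see had not visibly moved. The arm hid the white carton and most of the large bearing from the top camera, but the wrist and scene views show the carton in place and the wrist view the bearing.
- **What went wrong along the way:**
  - I first worked out the seating height 8 mm too high. The depth readings showed the lid still about 6 mm above its seat, so I lowered it the rest of the way before letting go.
  - The gripper read about 34.4 mm on the 36 mm collar, a slightly bigger gap than on the other two grips, but the hold was steady.

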